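Draw out the demonstration monopod and take it from its stand

TASK

A customer wants to see the pocket monopod extended: squeeze the release button on its head and pull the head up, past the first stop, to the second and last stop while the foot still stands in its display cup; then lift the whole monopod out of the stand. Finish while holding it there, upright, still and fully extended, with its foot clear above the cups. Leave the plain grip beside it, the snow globes and the little houses as they are.

Things in the scene. Friction and masses are not known exactly. Their poses are not given: they have to be found in the camera images.
- stand: display stand, fixed: dark wooden plinth 90 x 215 x 20 mm with two upright dark steel cups (33 mm outside, bore 25 mm, floor of the bore 20 mm and rim 55 mm above the table) 60 mm either side of its middle. Origin: under the plinth's centre, on the table; the cups stand at y = +60 mm and -60 mm of its frame; z up.
- monopod: pocket monopod standing loose and upright in either of the two cups: bright leg 20 mm thick with a 23 mm rubber foot (0.35 kg, give or take a fifth) that carries the sliding head (0.14 kg). Origin: centre of the foot's underside; z up along the leg; the release button is on the -x side of the head. Pushed together it is 193 mm tall; its weight keeps it in the cup while the head is pulled.
- head (a joint): how far the head is drawn out: 0 pushed together, 0.040 m first stop, 0.080 m second stop = end of travel; the leg then hangs from the head. At 0 and at each stop a catch locks it (2 mm play) unless the button is pressed: pulled so, the whole monopod comes up unextended. With the button kept pressed it slides with about 1 N of friction and passes the first stop.
- button (a joint): release button: 0 out, 0.005 m fully in; the catch is free from 0.003 m. Spring: 2 N out, 6.5 N fully in. Fully in, its face is flush with the head's flat side, so fingers closed on the two flats with 20 to 40 N press it and hold the head at the same time.
- grip (a point): middle of the head's handle at button height, on the axis, axes as the monopod's; 170 mm above the table at the start, rises with the head. The handle is a black rubber block 32 mm (x, between two flats; 37 mm over the button when out) by 36 mm (y), from 48 mm below this point to 30 mm above; on top a 27 mm round camera plate with a screw, ending 43 mm above this point.
- button_face (a point): centre of the button's outer face, 15 mm wide and 24 mm high, bare metal, on the handle's -x side, 21 mm from the axis when out. Axes as the monopod's.
- foot (a point): centre of the underside of the monopod's foot; 20 mm above the table while it stands in the cup.
- plain_grip: plain hand grip in the other cup, not to be disturbed: one piece, wavy round rubber with a small ball head, 33 mm thick, 173 mm tall, no button. Origin: centre of its underside.
- snow_globe_1: snow globe 64 mm across, 65 mm high, on the table in front of the stand; not to be disturbed. Origin: centre of its underside.
- snow_globe_2: snow globe 64 mm across, 60 mm high, on the table in front of the stand; not to be disturbed. Origin: centre of its underside.
- ceramic_house_1: ceramic house 32 x 39 x 60 mm, on the table behind the stand; not to be disturbed. Origin: centre of its underside.
- ceramic_house_2: ceramic house 32 x 39 x 68 mm, on the table behind the stand; not to be disturbed. Origin: centre of its underside.
- ceramic_house_3: ceramic house 32 x 39 x 76 mm, on the table behind the stand; not to be disturbed. Origin: centre of its underside.
Things that resemble listed ones, but are neither listed nor needed, are in the scene too. Leave any blue or orange look-alike of the monopod alone.

How it is judged:
By the outcome, as a careful person would: the job done as asked, in the order asked, and still so for the second after the job is handed in, while the arm keeps its last pose, push and grip.
It also fails if it takes over 32 s, if anything falls off the work surface, if the arm or the gripper's body presses on something with over 40 N, if the wrist force passes 120 N, or if a joint passes its speed limit or range.

ROBOT

A 7-joint arm with a two-finger parallel gripper is mounted at the origin on a cart in front of the work surface, level with it; the furniture and walls round the work are solid. World frame = base frame: x ahead of the robot, y to its left, z up, the work surface at z = 0. Lengths are in m, angles in rad, forces in N, time in s.
With the tool pointing down it reaches from about 0.35 to 0.9 m from the base axis. Payload 8.1 kg.
Tool frame: the origin (TCP) lies at the very end of the fingers, on their centre line; the grasp point (between the pads) lies arm.grip_point_offset behind it (arm.grip_point_offset is the distance from the TCP to the grasp point, in m); z points along the fingers, y is the line along which they close (so a half turn about z gives the same grasp; the last joint's range is limited). The gripper opens to 92 mm and grips with 3 to 60 N. Pads are 19 mm wide; open, the fingers measure 130 mm over their backs; the gripper's body (75 mm by 190 mm) begins 47 mm behind the grasp point.
Start: joints at [1.055, 0.434, 0.025, 1.573, -0.012, 1.134, -0.075], TCP at [0.251, -0.573, 0.227] pointing down, gripper open.
Joint ranges: [-2.62, 2.62], [-0.44, 2.09], [-1.27, 1.32], [0.08, 2.57], [-1.32, 4.46], [0.12, 2], [-2.74, 2.74]. Speed limits (rad/s): [2.22, 2.22, 3.01, 3.01, 3.14, 3.14, 3.14].

INTERFACE

Orientations are given as a rotation vector (axis times angle).
In Python, from cell import arm gives the robot as it stands. The module is installed in compiled form; this text tells all that it offers.
- The arm moves only by the shell command python3 -m creep 'ROWS' [OPENING] [FORCE]. ROWS is JSON, a list of rows, each a list of 6 numbers: the shift along the tool's x, y, z scaled (see below), then the turn, a rotation vector about the tool's x, y, z scaled (see below). A call has 1 to 20 rows; each row shifts and turns the commanded pose from where the row before left it, along the tool's axes as they then stand; what a row does not reach is not made up. The controller multiplies each number of a shift by 0.4 m and each number of a turn by 120 degrees. A row lasts 1/12 s, in which the tool goes at most 41.7 mm and 7.16 degrees, less where a joint would pass 70% of its speed; a pose out of reach is approached as far as the arm can. A call with a number of a shift or a turn outside -1 to 1 is refused whole. A call with a gripper value outside its range is refused whole. OPENING is the closure, from -1 (fully open) to 1 (shut), set as the call begins (- or left out, the last holds). The fingers move at their own pace and stop on an object; FORCE is the grip in N (left out, the last holds). Time passes only in rows, so rows that do not move let the fingers close. It gives the time, the measured TCP pose, the force, the opening and the grip force at its end, in the units of the state.
- arm.observe(): the state, without advancing time (a new reading comes with each control period).
- arm.get_image(name): name is "side" or "top"; returns a dict with "frame" (384x512x3 uint8, red, green, blue), "intrinsics" (3x3 intrinsics, pixels), "rvec" (rotation vector, rad) and "tvec" (3), from world to camera coordinates, as OpenCV has them. Camera axes: x right, y down, z forward; pixel columns grow to the right and rows downward; lengths in m; the calibration is good to about 2 mm. A picture is of the moment at which its call begins. There is no depth.
- arm.sign_off(): hands the job in; it is judged then, once.
The state is a dict: "clock": time; "joints": joint angles; "dq": joint speeds; "joint_efforts": joint torques, N m; "position": TCP position; "ee_rot": TCP orientation; "force": force on the tool from outside, world axes, zero at the start; "ft_torque": the same for the moment, N m; "width": opening from 0.0 (shut) to 1.0 (fully open); "gripper_force": force on a finger pad.
Only numpy, scipy, OpenCV 4.12 (cv2) and the standard library are available. Lean on these libraries where they do the work, as an engineer would, in place of code of your own. Each camera call takes 0.05 s, during which the arm holds its last target. There are 200 camera calls.

## Working session

There is one attempt and no reset: what is moved stays moved. The work goes in short steps, Python scripts to look and compute and a shell command to move; the robot and the scene stay as the last step left them, time stands still between calls to the robot, and variables do not carry over. Pictures are saved under pics/ and viewed, at most 10 in all, crops included, and the job is handed in when it is done.

```bash
mkdir -p pics
cat > h.py <<'E'
import numpy as np, cv2
from cell import arm
def cam(n):
    d=arm.get_image(n); R=cv2.Rodrigues(np.array(d['rvec'],float))[0]
    return d['frame'],np.array(d['intrinsics']),R,np.array(d['tvec'],float).ravel()
def ray(c,u,v):
    _,K,R,t=c; d=R.T@np.linalg.inv(K)@[u,v,1]; return -R.T@t,d/np.linalg.norm(d)
def plane(c,u,v,z):
    o,d=ray(c,u,v); return o+d*(z-o[2])/d[2]
def tri(c1,p1,c2,p2):
    o1,d1=ray(c1,*p1);o2,d2=ray(c2,*p2)
    s=np.linalg.lstsq(np.c_[d1,-d2],o2-o1,rcond=None)[0]
    a,b=o1+s[0]*d1,o2+s[1]*d2
    return (a+b)/2,np.linalg.norm(a-b)
def proj(c,p):
    q=c[1]@(c[2]@np.array(p)+c[3]); return q[:2]/q[2]
E
python3 - <<'E'
from h import *
for n in('side','top'):
    c=cam(n); cv2.imwrite(f'pics/{n}0.png',cv2.cvtColor(c[0],cv2.COLOR_RGB2BGR)); print(n,ray(c,256,192),c[1][0,0])
s=arm.observe();print({k:np.round(v,3) for k,v in s.items()},arm.grip_point_offset)
E
```

```text
side (array([-0.02873485,  0.11318416,  0.95422576]), array([ 0.57056036, -0.02650299, -0.82082791])) 494.06168664971244
top (array([0.38341206, 0.08377627, 0.94552903]), array([ 0.14855887,  0.0205771 , -0.98868946])) 378.19808140686285
{'clock': np.float64(0.1), 'joints': array([ 1.055,  0.435,  0.025,  1.574, -0.012,  1.134, -0.075]), 'dq': array([-0.   , -0.002,  0.   , -0.003,  0.001,  0.001,  0.   ]), 'joint_efforts': array([ 3.0000e-03, -6.6913e+01,  9.8800e-01, -3.1515e+01, -6.1000e-02,
        3.7000e-02,  0.0000e+00]), 'position': array([ 0.251, -0.572,  0.226]), 'ee_rot': array([-3.074e+00, -6.440e-01,  1.000e-03]), 'force': array([ 0.663,  0.107, -1.081]), 'ft_torque': array([-0.03 ,  0.041, -0.023]), 'gripper_force': np.float64(0.0), 'width': np.float64(1.005)} 0.0188
```

View pics/side0.png

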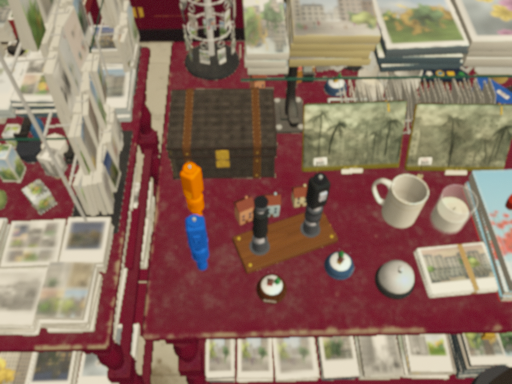

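View pics/top0.png

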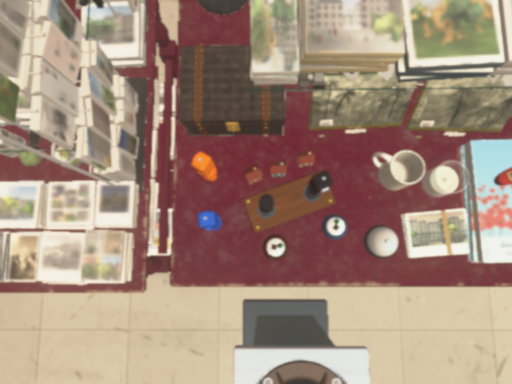

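The side view shows two black things in the stand: the left one at (261,222) and the right, taller one at (317,190). There are blue (198,240) and orange (192,188) look-alikes. Houses are behind the stand and globes in front of it, at side (271,288) and (340,263). I'll check the choice in a close crop.

Run:
```python
from h import *
a=cv2.imread('pics/side0.png')[155:285,225:350]; b=cv2.imread('pics/top0.png')[145:255,235:355]
a=cv2.resize(a,(400,416),interpolation=3);b=cv2.resize(b,(400,367),interpolation=3)
cv2.imwrite('pics/crop.png',np.hstack([a,np.vstack([b,np.zeros((49,400,3),np.uint8)])]))
```

```text
(no output)
```

View pics/crop.png

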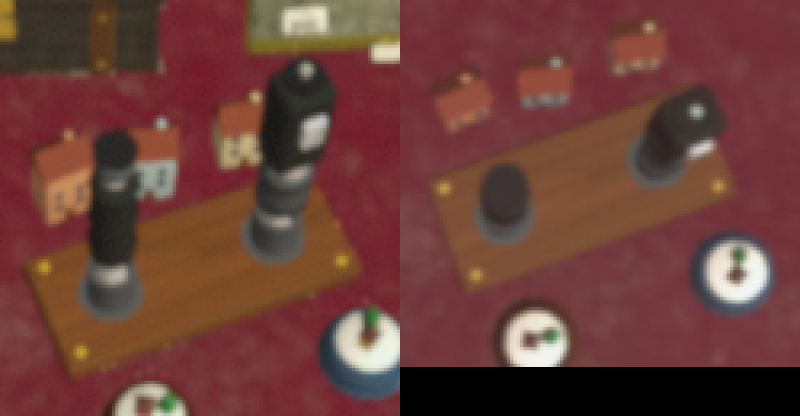

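The right-hand piece at side (317,190) is black, taller and blocky, with a bright metal button plate at about (323,196) and a screw on top. That makes it the monopod, and the plain grip is the left one. Next I measure it with masks.

```bash
cat > m.py <<'E'
from h import *
def blobs(c,x0,y0,x1,y1,thr):
    im=c[0].astype(int)[y0:y1,x0:x1]; g=im.min(2)
    n,l,s,ce=cv2.connectedComponentsWithStats((g>thr).astype(np.uint8))
    out=[]
    for i in range(1,n):
        if s[i,4]<2: continue
        w=np.where(l==i,g-thr+5,0); yy,xx=np.indices(w.shape)
        out.append((round((w*xx).sum()/w.sum()+x0,1),round((w*yy).sum()/w.sum()+y0,1),int(s[i,4]),int(s[i,2]),int(s[i,3]),int(g[l==i].max())))
    return out
E
python3 - <<'E'
from m import *
S,T=cam('side'),cam('top')
for thr in(100,130): print(thr,'S',blobs(S,300,165,335,215,thr)); print('T',blobs(T,308,165,335,198,thr))
def pins(c,x0,y0,x1,y1):
    h=cv2.cvtColor(c[0],cv2.COLOR_RGB2HSV)[y0:y1,x0:x1]
    m=cv2.inRange(h,(18,110,140),(35,255,255)); n,l,s,ce=cv2.connectedComponentsWithStats(m)
    return [(ce[i]+[x0,y0]).round(1).tolist()+[int(s[i,4])] for i in range(1,n)]
print(pins(S,228,205,345,275)); print(pins(T,240,165,340,235))
# rough
print(tri(S,(320.6,176.9),T,(324.1,178.3)),tri(S,(323.1,196.2),T,(325.3,189.7)))
for c,ps in((S,[(238.4,238.8),(250,265),(331.9,236.6)]),(T,[(248.2,201.5),(257.8,227.5),(330.4,201)])):
    for p in ps: print(plane(c,*p,.02).round(4))
E
```

```text
100 S [(np.float64(319.4), np.float64(165.0), 16, 15, 2, 143), (np.float64(320.4), np.float64(176.3), 13, 4, 4, 147), (np.float64(304.5), np.float64(184.7), 4, 2, 2, 115), (np.float64(322.8), np.float64(195.0), 72, 9, 11, 198), (np.float64(301.9), np.float64(200.3), 33, 6, 8, 129), (np.float64(317.6), np.float64(209.2), 29, 8, 5, 152)]
T [(np.float64(323.5), np.float64(178.0), 12, 4, 3, 157), (np.float64(324.9), np.float64(189.2), 33, 9, 6, 203)]
130 S [(np.float64(314.5), np.float64(165.0), 2, 2, 1, 143), (np.float64(318.5), np.float64(165.0), 2, 2, 1, 134), (np.float64(320.5), np.float64(176.4), 4, 2, 2, 147), (np.float64(322.9), np.float64(194.6), 51, 7, 10, 198), (np.float64(317.5), np.float64(209.2), 9, 4, 3, 152)]
T [(np.float64(323.5), np.float64(178.0), 6, 2, 3, 157), (np.float64(325.0), np.float64(189.1), 24, 7, 5, 203)]
[[331.4, 236.0, 17], [238.5, 238.0, 16], [339.0, 262.0, 3], [249.9, 264.6, 17]]
[[247.8, 201.2, 6], [330.0, 200.5, 6], [257.3, 227.0, 7]]
(array([ 0.52024954, -0.03410543,  0.21025308]), np.float64(0.0022957431685231705)) (array([ 0.50374914, -0.04219629,  0.17000722]), np.float64(0.0025821797350990714))
[0.4982 0.1248 0.02  ]
[0.435  0.1011 0.02  ]
[ 0.4991 -0.0782  0.02  ]
[0.4989 0.1224 0.02  ]
[0.4349 0.099  0.02  ]
[ 0.4988 -0.0797  0.02  ]
```

```bash
cat >> h.py <<'E'
from scipy.spatial.transform import Rotation as Ro
def plan(target,yaw):
    s=arm.observe(); R=Ro.from_rotvec(s['ee_rot']); p=np.array(s['position'])
    d=R.inv().apply(np.array(target)-p)
    y=np.array([np.cos(yaw),np.sin(yaw),0]); z=np.array([0,0,-1.]); Rt=Ro.from_matrix(np.c_[np.cross(y,z),y,z])
    t=(R.inv()*Rt).as_rotvec()
    print('axes',R.as_matrix().round(3).tolist(),'shift',d.round(4),'scaled',(d/.4).round(4),'turn deg',np.degrees(t).round(2),'scaled',(np.degrees(t)/120).round(4))
E
python3 - <<'E'
from m import *
S,T=cam('side'),cam('top')
P,e=tri(S,(320.4,176.3),T,(323.5,178.0)); B,e2=tri(S,(322.8,195),T,(324.9,189.2)); print(P,e,B,e2,np.degrees(np.arctan2(P[1]-B[1],P[0]-B[0])))
for c,b in((S,(312,183,334,206)),(T,(314,180,336,198))):
    x0,y0,x1,y1=b; g=c[0][y0:y1,x0:x1].min(2); g=cv2.resize(g,None,fx=8,fy=8,interpolation=cv2.INTER_CUBIC)
    k=(g>115).astype(np.uint8); n,l,s,_=cv2.connectedComponentsWithStats(k); i=1+s[1:,4].argmax()
    ct=max(cv2.findContours((l==i).astype(np.uint8),0,2)[0],key=cv2.contourArea)
    q=cv2.minAreaRect(ct); bx=(cv2.boxPoints(q)+.5)/8-.5+[x0,y0]; bx=bx[bx[:,1].argsort()]
    print(bx.round(1).tolist())
    for r,z in((bx[:2],.182),(bx[2:],.158)):
        r=r[r[:,0].argsort()]; a,bb=plane(c,*r[0],z),plane(c,*r[1],z); d=a-bb
        print(a.round(4),bb.round(4),'yaw',np.degrees(np.arctan2(-d[0],d[1])))
plan([.5197,-.034,.27],np.radians(24))
E
```

```text
[ 0.52058166 -0.03315593  0.21167334] 0.0014295894759312282 [ 0.50427542 -0.04106196  0.17333425] 0.0021873817254612934 25.866283111328606
[[319.4, 190.0], [327.3, 190.5], [318.7, 200.8], [326.6, 201.3]]
[ 0.51  -0.033  0.182] [ 0.5084 -0.048   0.182 ] yaw -6.052474614454348
[ 0.5014 -0.0336  0.158 ] [ 0.4998 -0.0488  0.158 ] yaw -5.988211548873933
[[328.1, 185.8], [320.4, 189.0], [329.5, 189.3], [321.9, 192.5]]
[ 0.5033 -0.0316  0.182 ] [ 0.5098 -0.0474  0.182 ] yaw 22.522840077774664
[ 0.4996 -0.0381  0.158 ] [ 0.5063 -0.0544  0.158 ] yaw 22.49850240763214
axes [[0.916, 0.401, -0.0], [0.401, -0.916, 0.0], [-0.0, -0.0, -1.0]] shift [ 0.4624 -0.3853 -0.0434] scaled [ 1.156  -0.9632 -0.1084] turn deg [-2.000e-02 -2.000e-02 -9.035e+01] scaled [-2.000e-04 -2.000e-04 -7.529e-01]
```

```bash
python3 -m creep '[[0,0,-0.06,0,0,0],[0,0,-0.05,0,0,0],[0.07,-0.06,0,0,0,0],[0.07,-0.06,0,0,0,0],[0.07,-0.06,0,0,0,0],[0.07,-0.06,0,0,0,0],[0.07,-0.06,0,0,0,0],[0.07,-0.06,0,0,0,0],[0.07,-0.06,0,0,0,0],[0.07,-0.06,0,0,0,0],[0.07,-0.06,0,0,0,0],[0.07,-0.06,0,0,0,0],[0.07,-0.06,0,0,0,0],[0.07,-0.06,0,0,0,0],[0.07,-0.06,0,0,0,0],[0.07,-0.06,0,0,0,0]]' -1
python3 -m creep '[[0,0,0,0,0,-0.058],[0,0,0,0,0,-0.058],[0,0,0,0,0,-0.058],[0,0,0,0,0,-0.058],[0,0,0,0,0,-0.058],[0,0,0,0,0,-0.058],[0,0,0,0,0,-0.058],[0,0,0,0,0,-0.058],[0,0,0,0,0,-0.058],[0,0,0,0,0,-0.058],[0,0,0,0,0,-0.058],[0,0,0,0,0,-0.058],[0,0,0,0,0,-0.058],[0,0,0,0,0,0],[0,0,0,0,0,0]]'
python3 -c "
from h import *
plan([.5197,-.034,.27],np.radians(24))"
```

```text
clock: 1.63
position: [0.4754, -0.1058, 0.2709]
ee_rot: [3.075, 0.643, 0.001]
force: [0.9, -0.2, 0.1]
width: 1.0
gripper_force: 0.0
clock: 2.88
position: [0.4749, -0.1076, 0.2707]
ee_rot: [-1.714, -2.633, -0.0]
force: [0.5, 0.3, 0.3]
width: 0.999
gripper_force: 0.0
axes [[-0.405, 0.914, -0.0], [0.914, 0.405, 0.0], [0.0, -0.0, -1.0]] shift [0.0492 0.0707 0.0007] scaled [0.123  0.1768 0.0018] turn deg [-0.   -0.   -0.11] scaled [-0.     -0.     -0.0009]
```

```bash
python3 -m creep '[[0.04,0.06,0,0,0,0],[0.04,0.06,0,0,0,0],[0.043,0.057,0,0,0,0],[0,0,0,0,0,0],[0,0,0,0,0,0]]'
python3 - <<'E'
from h import *
plan([.5197,-.034,.1535],np.radians(24))
o=[]
for n,b in(('side',(250,90,380,250)),('top',(250,90,380,250))):
    c=cam(n);x0,y0,x1,y1=b
    o.append(cv2.resize(c[0][y0:y1,x0:x1,::-1],(390,480),interpolation=3)); print(proj(c,arm.observe()['position']))
cv2.imwrite('pics/above.png',np.hstack(o))
E
```

```text
clock: 3.3
position: [0.52, -0.0319, 0.2706]
ee_rot: [-1.708, -2.636, -0.001]
force: [0.1, -0.5, -0.4]
width: 0.999
gripper_force: 0.0
axes [[-0.408, 0.913, 0.0], [0.913, 0.408, 0.001], [0.001, 0.0, -1.0]] shift [-0.0019 -0.0011  0.1171] scaled [-0.0048 -0.0029  0.2928] turn deg [ 0.02 -0.04  0.1 ] scaled [ 0.0001 -0.0003  0.0009]
[324.97919035 156.96303052]
[328.77680117 172.7060128 ]
```

View pics/above.png

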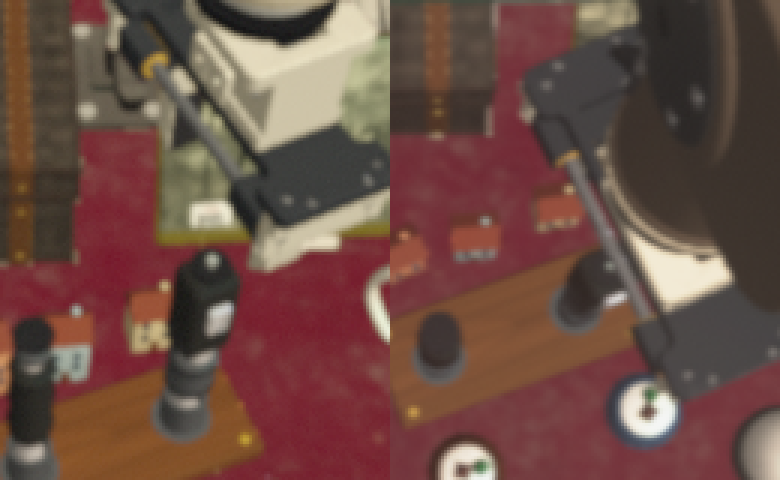

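```bash
python3 -m creep '[[-0.004,-0.003,0.04,0,0,0],[0,0,0.06,0,0,0],[0,0,0.06,0,0,0],[0,0,0.04,0,0,0],[0,0,0,0,0,0],[0,0,0,0,0,0]]'
python3 - <<'E'
from h import *
plan([.5197,-.034,.1535],np.radians(24))
o=[]
for n,b in(('side',(250,110,380,270)),('top',(250,90,380,250))):
    c=cam(n);x0,y0,x1,y1=b
    o.append(cv2.resize(c[0][y0:y1,x0:x1,::-1],(390,480),interpolation=3))
cv2.imwrite('pics/desc.png',np.hstack(o))
p,R=arm.observe()['position'],Ro.from_rotvec(arm.observe()['ee_rot'])
c=cam('side')
for sg in(-1,1): print(proj(c,p+R.apply([0,sg*.046,0])))
E
```

```text
clock: 3.9
position: [0.5184, -0.0367, 0.1905]
ee_rot: [-1.711, -2.634, 0.002]
force: [0.3, 0.6, 0.1]
width: 0.996
gripper_force: 0.0
axes [[-0.406, 0.914, -0.002], [0.914, 0.406, -0.0], [0.0, -0.002, -1.0]] shift [0.002  0.0024 0.037 ] scaled [0.0049 0.0059 0.0926] turn deg [-0.09 -0.02 -0.02] scaled [-0.0008 -0.0001 -0.0001]
[333.57095809 200.98227424]
[309.36261432 165.52586203]
```

View pics/desc.png

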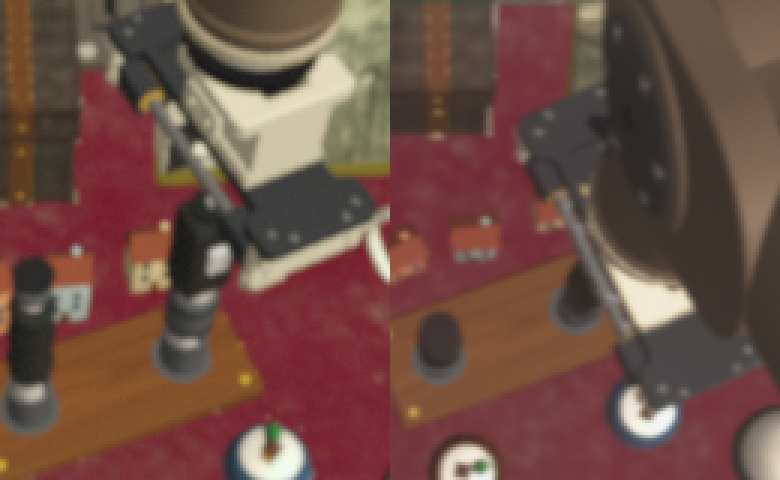

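The near fingertip shows at about (335,203), as predicted, and the head stands between the fingers. I'll finish descending, then close.

```bash
python3 -m creep '[[0.002,0.003,0.03,0,0,0],[0.002,0.002,0.03,0,0,0],[0,0,0.03,0,0,0],[0,0,0,0,0,0],[0,0,0,0,0,0]]'
python3 -c "
from h import *
plan([.5197,-.034,.1535],np.radians(24))"
```

```text
clock: 4.47
position: [0.5205, -0.0334, 0.1554]
ee_rot: [1.708, 2.636, 0.0]
force: [0.3, 0.0, 0.5]
width: 1.001
gripper_force: 0.0
axes [[-0.409, 0.913, 0.0], [0.913, 0.409, -0.0], [-0.0, 0.0, -1.0]] shift [-0.0002 -0.0009  0.0019] scaled [-0.0005 -0.0023  0.0048] turn deg [0.02 0.02 0.11] scaled [0.0001 0.0001 0.0009]
```

```bash
python3 -m creep '[[0,-0.002,0.004,0,0,0],[0,0,0,0,0,0],[0,0,0,0,0,0],[0,0,0,0,0,0],[0,0,0,0,0,0],[0,0,0,0,0,0],[0,0,0,0,0,0],[0,0,0,0,0,0],[0,0,0,0,0,0],[0,0,0,0,0,0],[0,0,0,0,0,0],[0,0,0,0,0,0]]' 1 35
```

```text
clock: 5.47
position: [0.5196, -0.0336, 0.1531]
ee_rot: [1.708, 2.637, 0.0]
force: [0.5, -1.0, -1.2]
width: 0.346
gripper_force: 34.9
```

Opening is 31.8 mm, so the button is flush. I'll pull slowly.

```bash
python3 -m creep '[[0,0,-0.0125,0,0,0],[0,0,-0.0125,0,0,0],[0,0,-0.0125,0,0,0],[0,0,-0.0125,0,0,0],[0,0,-0.0125,0,0,0],[0,0,-0.0125,0,0,0],[0,0,0,0,0,0],[0,0,0,0,0,0]]'
python3 - <<'E'
from h import *
o=[]
for n,b in(('side',(250,110,380,270)),('top',(250,90,380,250))):
    c=cam(n);x0,y0,x1,y1=b
    o.append(cv2.resize(c[0][y0:y1,x0:x1,::-1],(390,480),interpolation=3))
    print(arm.observe()['force'].round(1) if 0 else np.round(arm.observe()['force'],1))
cv2.imwrite('pics/pull.png',np.hstack(o))
E
```

```text
clock: 6.13
position: [0.5196, -0.0337, 0.1835]
ee_rot: [1.708, 2.636, 0.0]
force: [0.9, -0.1, -0.8]
width: 0.344
gripper_force: 34.9
[ 0.7 -0.1 -0.3]
[-0.1  0.5 -0.7]
```

View pics/pull.png

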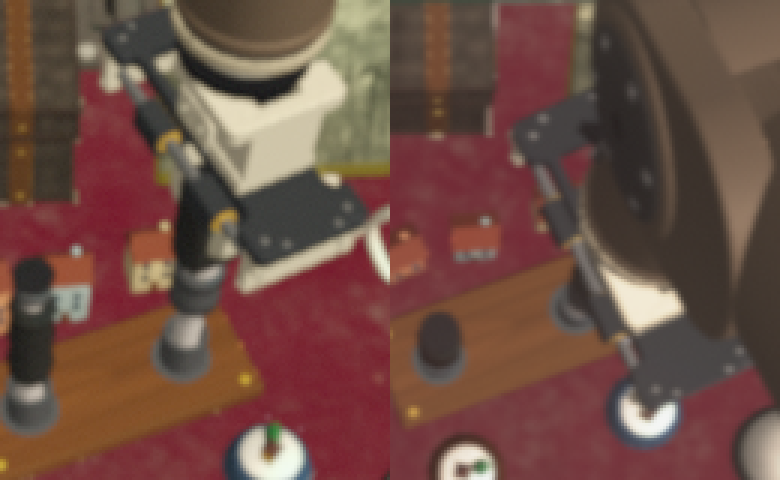

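The bright leg now shows more length between the cup at (310,228) and the collar at (315,207). The load is only about 1 N, so the head is sliding. I'll continue.

```bash
python3 -m creep '[[0,0,-0.0125,0,0,0],[0,0,-0.0125,0,0,0],[0,0,-0.0125,0,0,0],[0,0,-0.0125,0,0,0],[0,0,-0.0125,0,0,0],[0,0,-0.0125,0,0,0],[0,0,-0.0125,0,0,0],[0,0,-0.0125,0,0,0],[0,0,0,0,0,0],[0,0,0,0,0,0]]'
python3 -m creep '[[0,0,-0.005,0,0,0],[0,0,-0.005,0,0,0],[0,0,-0.005,0,0,0],[0,0,0,0,0,0],[0,0,0,0,0,0],[0,0,0,0,0,0]]'
python3 - <<'E'
from h import *
o=[]
for n,b in(('side',(250,110,380,270)),):
    c=cam(n);x0,y0,x1,y1=b
    o.append(cv2.resize(c[0][y0:y1,x0:x1,::-1],(390,480),interpolation=3))
cv2.imwrite('pics/pull2.png',np.hstack(o))
E
```

```text
clock: 7.07
position: [0.5195, -0.0337, 0.2234]
ee_rot: [1.708, 2.636, 0.0]
force: [1.6, 1.0, -1.2]
width: 0.347
gripper_force: 34.9
clock: 7.57
position: [0.5195, -0.0337, 0.2291]
ee_rot: [1.708, 2.637, -0.0]
force: [0.4, 0.5, -1.0]
width: 0.348
gripper_force: 34.9
```

View pics/pull2.png

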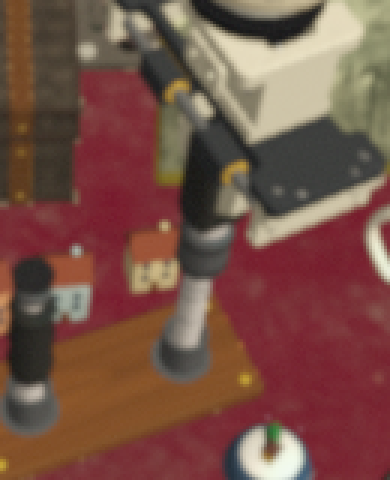

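The head is drawn out 76 mm and the foot is still in the cup. Now I'll reach the end stop gently and lift.

```bash
python3 -m creep '[[0,0,-0.004,0,0,0],[0,0,-0.004,0,0,0],[0,0,-0.004,0,0,0],[0,0,0,0,0,0],[0,0,0,0,0,0],[0,0,0,0,0,0]]'
python3 -m creep '[[0,0,-0.01,0,0,0],[0,0,-0.01,0,0,0],[0,0,-0.0125,0,0,0],[0,0,-0.0125,0,0,0],[0,0,-0.0125,0,0,0],[0,0,-0.0125,0,0,0],[0,0,-0.0125,0,0,0],[0,0,-0.0125,0,0,0],[0,0,-0.0125,0,0,0],[0,0,-0.0125,0,0,0],[0,0,-0.0125,0,0,0],[0,0,-0.0125,0,0,0],[0,0,-0.01,0,0,0],[0,0,0,0,0,0],[0,0,0,0,0,0],[0,0,0,0,0,0],[0,0,0,0,0,0],[0,0,0,0,0,0]]'
python3 - <<'E'
from h import *
o=[]
for n,b in(('side',(230,70,380,270)),('top',(230,70,380,270))):
    c=cam(n);x0,y0,x1,y1=b
    o.append(cv2.resize(c[0][y0:y1,x0:x1,::-1],(390,520),interpolation=3))
cv2.imwrite('pics/lift.png',np.hstack(o))
E
```

```text
clock: 8.12
position: [0.5194, -0.0337, 0.2338]
ee_rot: [-1.708, -2.636, 0.0]
force: [0.7, -0.3, -4.0]
width: 0.348
gripper_force: 34.9
clock: 9.62
position: [0.5194, -0.0337, 0.2956]
ee_rot: [-1.708, -2.636, 0.0]
force: [-0.4, 0.1, -4.6]
width: 0.347
gripper_force: 34.9
```

View pics/lift.png

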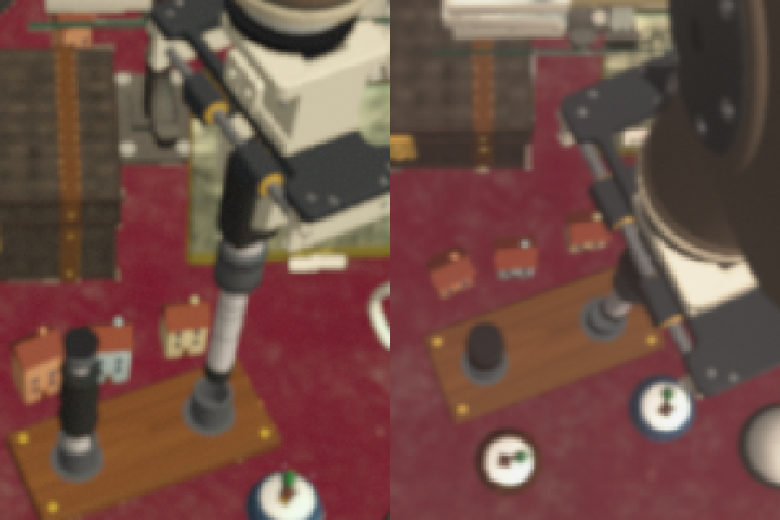

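The full weight hangs from the gripper (about 4.6 N). The foot is visible above the cup at side ≈(312,215), and the neighbours are undisturbed. I'll raise a bit more for margin and check the foot height numerically.

```bash
python3 -m creep '[[0,0,-0.0125,0,0,0],[0,0,-0.0125,0,0,0],[0,0,-0.0125,0,0,0],[0,0,-0.0125,0,0,0],[0,0,0,0,0,0],[0,0,0,0,0,0],[0,0,0,0,0,0],[0,0,0,0,0,0],[0,0,0,0,0,0],[0,0,0,0,0,0]]'
python3 - <<'E'
from h import *
c=cam('side')
for z in(.055,.08,.10,.12): print(z,proj(c,[.5195,-.0337,z]).round(1))
cv2.imwrite('pics/fin.png',cv2.resize(c[0][170:250,270:350,::-1],(480,480),interpolation=3))
E
```

```text
clock: 10.55
position: [0.5194, -0.0337, 0.3157]
ee_rot: [-1.708, -2.636, 0.0]
force: [0.6, 0.2, -4.2]
width: 0.35
gripper_force: 34.9
0.055 [312.3 220.5]
0.08 [313.5 214.3]
0.1 [314.6 209.1]
0.12 [315.7 203.8]
```

View pics/fin.png

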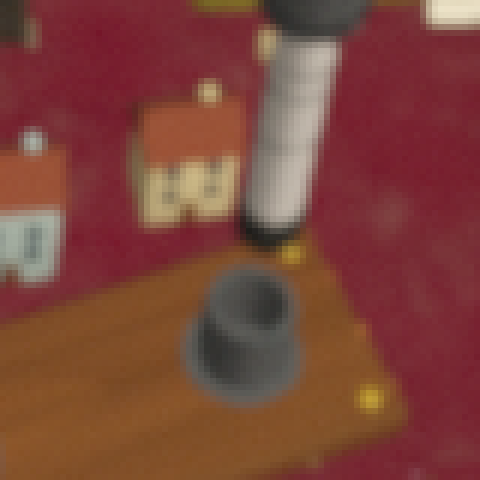

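The foot's underside is at about (270+270/6, 170+238/6) = (315,210), which corresponds to z ≈ 0.10. That is well clear of the cup rim at 0.055, and the leg is fully out.

```bash
python3 -c "
from cell import arm
print(arm.sign_off())"
```

```text
the job is handed in; nothing more can be done
None
```

The monopod was drawn out to its second stop while its foot stood in the cup, then lifted out; the job was handed in at about 10.6 s with it held upright and still, foot about 45 mm above the rim and its neighbours untouched.

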